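Tag the candy dispenser and dip its gauge rod

TASK

Show that the candy dispenser is being checked by taking the wooden tag out of its block and hanging it by its hole on the peg of the stand, and let go of it. Then take the gauge rod from its cradle, push it into the dispenser's slanted gauge tube until the collar stops against the tube's rim, pull it right out again, and hold it up level for reading, scale side up, at least 15 cm above the bench and touching nothing else; finish while still holding it there in the gripper. Leave the cup, bowl, spoon, sugar jar and coasters where they are.

Things in the scene. Friction and masses are not known exactly. Their poses are not given: they have to be found in the camera images.
- tag_center (a point): Centre of the loose plywood tag: plate 10 mm thick (x), 50 wide (y), 120 mm tall (z, up), 0.04-0.08 kg. It starts upright in the slot (22 mm deep, 1 mm play) of a dark wooden block, centre 70 mm above the bench. Pinch it across its thickness near the top edge (40 to 55 mm above this centre); lift it straight up 25 mm or more to clear the slot.
- tag_eye (a point): Centre of the tag's round through hole, 28 mm across, axis along the tag's x; 8 mm above tag_center on the tag's own z axis.
- tag: The same tag, origin at the middle of its lower end (60 mm below tag_center), same axes.
- tag_holder: Dark wooden block 60 x 90 x 32 mm, fixed, with a slot along its y axis that holds the tag; origin at the middle of its underside.
- peg_stand: Fixed dark steel stand: foot 80 mm across, 12 high; post 12 mm thick, 132 tall; straight round peg 8 mm thick leaving the post's axis at height 130 mm, 75 mm long towards the stand's -x, rising at 12 degrees. Nothing rises above the peg. Origin on the bench under the post; z up. Stand and tag block may change places between runs.
- peg_tip (a point): End of the peg: 73.4 mm from the stand's origin along its -x, 145.6 mm above the bench. A hanging tag's hole centre comes to rest about 10 mm below the peg's axis, anywhere along the peg; it may slide down to the post.
- rod_center (a point): Middle of the loose gauge rod's handle. x: along the rod to its tip; z: the side with the white ticked scale (up at the start); y: across. Wooden handle 120 long (x -60 to 60), 22 wide (y), 26 mm high (z); collar 34 mm across at x = 60 to 68. About 0.16 kg. Starts level in its cradle, 50 mm above the bench, tip towards the robot. Grip the handle's middle across y.
- rod_collar (a point): Centre of the collar's front face, on the rod's axis, 68 mm from rod_center towards the tip: the face that stops against the tube's rim.
- rod_tip (a point): Tip of the rod, 148 mm from rod_center along the rod's x axis. The steel rod in front of the collar is 10 mm thick and 80 mm long.
- gauge_rod: The same gauge rod; origin and axes as rod_center. It balances about 17 mm in front of the handle's middle.
- cradle: Fixed plywood cradle, board 210 x 60 x 12 mm with two forked rests up to 57 mm high: under the handle's rear end (44 to 58 mm behind rod_center) and under the thin rod (103 to 117 mm in front). Open at the handle's middle, where the handle's underside is 37 mm above the bench. Origin on the bench under rod_center; x as the rod's.
- gauge_tube: Open steel guide tube on the dispenser. Origin: centre of its mouth rim, 140 mm above the bench. Its z axis runs out of the mouth along the bore (away from the robot and 30 degrees above level); push the rod along -z. Bore 17 mm, outside 34 mm, 85 mm deep. The rod's 80 mm go in with 3.5 mm play all round; the collar stops on the rim.
- dispenser: Fixed candy dispenser; origin on the bench straight under the tube's mouth, x the level direction in which the mouth faces. White hopper 120 x 150 mm and 186 mm high (its knob 198 mm) from 80 to 202 mm behind the origin (-x), foot board 160 mm wide, 12 mm high, reaching from x = -235 to +25 mm.
- cup: Porcelain mug, 76 mm across, 70 mm high, loose bystander; origin under its middle.
- bowl: Glass bowl, 120 mm across, 50 mm high, loose bystander; origin under its middle.
- spoon: Wooden spoon about 200 mm long, lying, loose bystander; origin under its middle.
- sugar_jar: Glass jar 68 mm across, 100 mm high, loose bystander; origin under its middle.
- coasters: Block of cork coasters, 92 mm across, 22 mm high, loose bystander; origin under its middle.
There are look-alikes about, which are no part of the job. Of the things that look like the tag, the larger one is meant. Leave any green look-alike of the gauge_rod alone.

How it is judged:
By the outcome, as a careful person would: the job done as asked, in the order asked, and still so for the second after the job is handed in, while the arm keeps its last pose, push and grip.
It also fails if it takes over 61 s, if anything falls off the work surface, if the arm or the gripper's body presses on something with over 40 N, if the wrist force passes 120 N, or if a joint passes its speed limit or range.

ROBOT

A 6-joint arm with a two-finger parallel gripper is mounted at the origin on the work surface. World frame = base frame: x ahead of the robot, y to its left, z up, the work surface at z = 0. Lengths are in mm, angles in rad, forces in N, time in s.
With the tool pointing down it reaches from about 350 to 975 mm from the base axis. Payload 7.1 kg.
Tool frame: the origin (TCP) lies at the very end of the fingers, on their centre line; the grasp point (between the pads) lies 19 mm behind it; z points along the fingers, y is the direction in which the jaws open and shut (so a half turn about z gives the same grasp; the last joint's range is limited). The gripper opens to 88 mm and grips with 3 to 60 N. Pads are 20 mm wide; open, the fingers measure 115 mm over their backs; the gripper's body (75 mm by 178 mm) begins 61 mm behind the grasp point.
Start: joints at [-1.34, 0.423, 1.63, -0, 1.089, -0.019], TCP at [154.525, -605.58, 222.675] pointing down, gripper open.
Joint ranges: [-3, 3], [-0.9, 2.11], [0.09, 2.58], [-1.31, 4.45], [0.11, 2.69], [-2.54, 2.54]. Speed limits (rad/s): [2.39, 2.39, 3.01, 3.14, 3.14, 3.14].

INTERFACE

Orientations are given as a rotation vector (axis times angle).
In Python, from workcell import * gives the robot as it stands.
- The arm moves only by the tool play_rows, never from a script. Its argument "plan" is text: rows parted by semicolons, each of 7 numbers parted by spaces: the finger opening in cm, from 0 to 8.78, then the shift along the tool's x, y, z in cm, then the turn, a rotation vector about the tool's x, y, z in degrees. A call has 1 to 20 rows; each row shifts and turns the commanded pose from where the row before left it, along the tool's axes as they then stand; what a row does not reach is not made up. A row lasts 1/8 s, in which the tool goes at most 62.5 mm and 10.7 degrees, less where a joint would pass 70% of its speed; a pose out of reach is approached as far as the arm can. A call is refused whole if a number of a shift passes 6.25 or a number of a turn 10.7, either way. A call with a gripper value outside its range is refused whole. The fingers move at their own pace and stop on an object; the grip force is fixed at half the most. Time passes only in rows, so rows that do not move let the fingers close. It gives the time, the measured TCP pose, the force and the opening at its end, in the units of the state.
- get_obs(): the state, without advancing time (a new reading comes with each control period).
- get_image(name): name is "side" or "top" or "wrist"; returns a dict with "pixels" (400x640x3 uint8, red, green, blue), "range_z" (400x640 float32, mm along the optical axis (not along the pixel's ray), 0 where there is no reading), "fx", "fy", "cx", "cy" (pixels), "eye" and "attitude" of the camera in the world. Camera axes: x right, y down, z forward; pixel columns grow to the right and rows downward; lengths in mm; the calibration is good to about 2 mm. A picture is of the moment at which its call begins.
- close_job(): hands the job in, once; it reports no verdict.
The state is a dict: "t": time; "qpos": joint angles; "qvel": joint speeds; "joint_torque": joint torques, N m; "ee_pos": TCP position; "orientation": TCP orientation; "ft_force": force on the tool from outside, world axes, zero at the start; "moment": the same for the moment, N m; "width": finger opening in mm.
Only numpy, scipy, OpenCV 4.12 (cv2) and the standard library are available. Lean on these libraries where they do the work, as an engineer would, in place of code of your own. Each camera call takes 0.05 s, during which the arm holds its last target. There are 200 camera calls.

## Working session

There is one attempt and no reset: what is moved stays moved. The work goes in short steps, Python scripts to look and compute and a tool call to move; the robot and the scene stay as the last step left them, time stands still between calls to the robot, and variables do not carry over. Pictures are saved under pics/ and viewed, about 8 in all and at most 12, crops included, and the job is handed in when it is done.

Besides the shell and the picture viewer there is one more tool, called after "Call:" as name(argument=value, ...) on one line, values as JSON. play_rows: Moves the arm, as the interface text tells. Its arguments: {"type":"object","properties":{"plan":{"type":"string"}},"required":["plan"]}

```bash
mkdir -p pics; ls; cat > h.py <<'E'
from workcell import *
import numpy as np, cv2
from scipy.spatial.transform import Rotation as R
def att(a):
    a=np.array(a,float)
    if a.shape==(3,3): return a
    return (R.from_rotvec(a) if a.size==3 else R.from_quat(a)).as_matrix()
def cloud(im):
    z=im["range_z"]; v,u=np.mgrid[:z.shape[0],:z.shape[1]]
    P=np.dstack([(u-im["cx"])/im["fx"]*z,(v-im["cy"])/im["fy"]*z,z])
    W=P@att(im["attitude"]).T+np.array(im["eye"]); W[z==0]=np.nan
    return W
def save(n,p): cv2.imwrite("pics/"+n+".png",cv2.cvtColor(p,cv2.COLOR_RGB2BGR))
E
python3 - <<'E'
from h import *
import pickle
o=get_obs();print(o)
D={}
for n in("side","top"):
    im=get_image(n);D[n]=im;save(n,im["pixels"]);print(n,im["eye"],im["attitude"],im["fx"],im["cx"])
pickle.dump(D,open("d0.pkl","wb"))
E
```

```text
pics
{'t': 0.0, 'qpos': array([-1.33997403e+00,  4.23851035e-01,  1.63067796e+00,  4.05773199e-05,
        1.08858074e+00, -1.90547263e-02]), 'qvel': array([-1.24900132e-03,  3.43968175e-04, -1.03104579e-03,  1.83233861e-04,
       -1.39126350e-03,  5.04910589e-05]), 'joint_torque': array([-2.65790390e-03, -5.44635057e+01, -2.73667020e+01,  6.40869001e-02,
        2.27375800e-02, -1.06254558e-04]), 'ee_pos': array([ 154.43038344, -605.05595022,  221.90005486]), 'orientation': array([-3.11560807e+00, -3.91267735e-01,  1.95626135e-04]), 'ft_force': array([-0.66059585, -0.46048641,  0.13180801]), 'moment': array([-0.03677139, -0.04027654,  0.06726841]), 'width': 88.14535200223747}
side [ 498.30493691 -882.94544939  746.89030002] [-2.20499168  0.04378201 -0.02632523] 372.6477369001533 320.7382461501756
top [ 307.31962123   -6.90066372 1557.02786705] [-2.17014186  2.11284458 -0.1947238 ] 511.48249467822546 315.91700056926555
```

View pics/side.png

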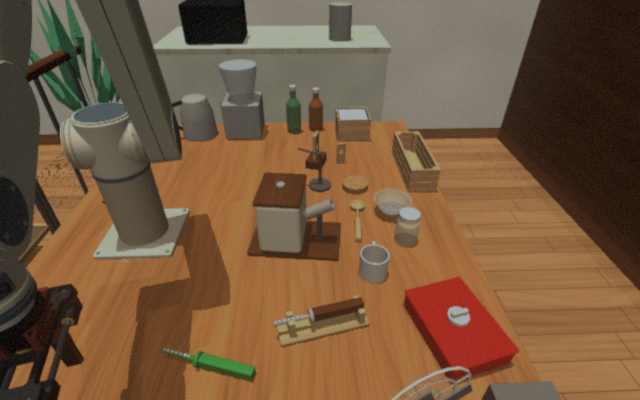

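View pics/top.png

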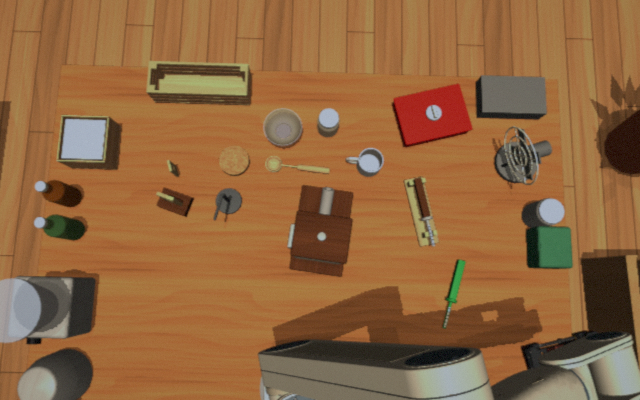

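The side view shows the dispenser at (285,215), its tube mouth at (328,207), and the stand's post at (320,170).

Things that could be mistaken:
- **Tag:** the large plate in the dark block is at top (172,200), side (316,145). The small loose look-alike is at top (170,166), side (341,152).
- **Rod:** the brown-handled rod in the cradle is at top (422,210). The green one is at top (455,292).

I choose the plate in the dark block and the brown rod. Next I check them in one close crop.

```bash
python3 - <<'E'
from h import *
import pickle
D=pickle.load(open("d0.pkl","rb"))
t=D["top"]; s=D["side"]
W=cloud(t); S=cloud(s)
a=cv2.resize(t["pixels"][145:235,145:255],None,fx=4,fy=4,interpolation=cv2.INTER_CUBIC)
b=cv2.resize(s["pixels"][120:210,280:370],None,fx=4,fy=4,interpolation=cv2.INTER_CUBIC)
save("crop1",np.hstack([a,b]))
def p(W,u,v): print((u,v),np.round(W[v,u],1))
print("bench",np.nanmedian(W[300:320,180:250,2]), np.nanmedian(S[270:290,180:240,2]))
for u,v in [(172,200),(165,197),(160,195),(183,205),(170,166),(228,200),(217,215),(215,218),(422,190),(425,205),(432,235),(327,190),(322,237),(329,121),(370,160)]: p(W,u,v)
for n,A,(u0,u1,v0,v1),zl,zh in [("tag",W,(150,200,180,225),90,150),("holder",W,(150,200,180,225),20,45),("peg",W,(205,250,185,230),110,170),("foot",W,(205,250,180,230),6,25),("tube",W,(310,345,180,225),60,190),("rodH",W,(405,445,170,255),56,75)]:
    m=np.zeros(A.shape[:2],bool); m[v0:v1,u0:u1]=1
    m&=(A[...,2]>zl)&(A[...,2]<zh); P=A[m]
    if len(P)==0: print(n,0);continue
    c=P.mean(0); d=np.linalg.svd(P[:,:2]-c[:2])[2][0]
    print(n,len(P),np.round(c,1),"min",np.round(P.min(0)),"max",np.round(P.max(0)),"dir",np.round(d,3))
E
```

```text
bench -0.25303405001045576 -0.9198117869090083
(172, 200) [518.  378.8 127.2]
(165, 197) [525.5 398.2 130.2]
(160, 195) [530.5 411.9 132.4]
(183, 205) [518.2 371.4  28.6]
(170, 166) [624.3 402.7  86.7]
(228, 200) [535.8 235.9  37.7]
(217, 215) [494.9 274.   -5.7]
(215, 218) [468.1 251.5 147.3]
(422, 190) [ 579.1 -343.1   58.6]
(425, 205) [ 533.3 -350.5   63.4]
(432, 235) [ 446.  -373.1   51.3]
(327, 190) [554. -56. 155.]
(322, 237) [419.6 -44.1 194.9]
(329, 121) [770.1 -59.2 103.6]
(370, 160) [ 677.9 -192.6   10.3]
tag 88 [528.  398.2 123.9] min [517. 376.  93.] max [540. 426. 136.] dir [0.303 0.953]
holder 508 [527.7 397.8  30.9] min [488. 349.  20.] max [572. 453.  43.] dir [-0.283 -0.959]
peg 91 [506.  246.7 138.9] min [465. 235. 114.] max [545. 257. 150.] dir [-0.98  0.2 ]
foot 474 [536.6 238.   11.2] min [451. 174.   6.] max [602. 310.  24.] dir [-0.993 -0.117]
tube 660 [497.1 -53.4 160.7] min [ 454. -103.  106.] max [567. -10. 190.] dir [-1.     0.025]
rodH 379 [ 538.8 -344.5   62. ] min [ 416. -383.   56.] max [ 617. -313.   71.] dir [-0.974 -0.225]
```

View pics/crop1.png

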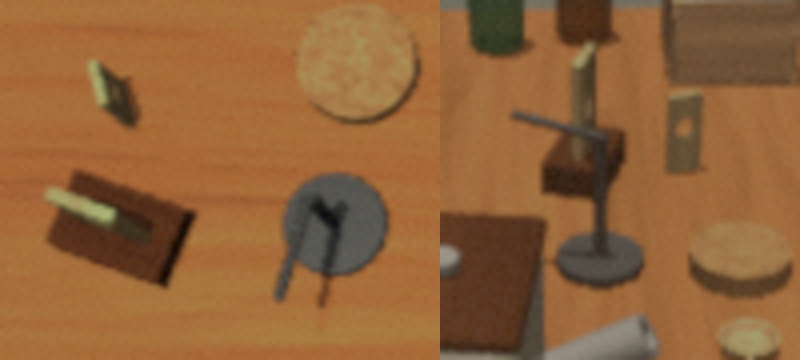

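The crop confirms the choice. The large plate stands in the dark block (left crop ~(80,205); right crop ~(583,100)). The smaller tag is loose at (110,90)/(685,130). The peg's tip is at (280,298) and points towards the robot. Next I refine the positions and plan the swing.

```bash
cat >> h.py <<'E'
def down(yaw_y):  # tool down, tool y at world angle yaw_y (deg)
    a=np.radians(yaw_y); y=np.array([np.cos(a),np.sin(a),0]); z=np.array([0,0,-1.]); return np.column_stack([np.cross(y,z),y,z])
def plan(p,Rm,segs,w):
    """segs: list of (pos, R, n rows); prints rows"""
    out=[];p=np.array(p,float)
    for q,Rt,n in segs:
        q=np.array(q,float); tv=R.from_matrix(Rm.T@Rt).as_rotvec()/n; st=(q-p)/n
        st_=R.from_rotvec(tv).as_matrix()
        for i in range(n):
            s=np.round(Rm.T@st/10,2); g=np.round(np.degrees(tv),2)
            out.append(" ".join(f"{x:g}" for x in [w,*(s+0.),*(g+0.)])); p=p+Rm@s*10; Rm=Rm@R.from_rotvec(np.radians(g)).as_matrix()
    print(len(out),"; ".join(out)); print("end",p,R.from_matrix(Rm).as_rotvec())
    return p,Rm
def now():
    o=get_obs(); return o["ee_pos"],R.from_rotvec(o["orientation"]).as_matrix()
E
python3 - <<'E'
from h import *
import pickle
D=pickle.load(open("d0.pkl","rb")); W=cloud(D["top"]); S=cloud(D["side"])
def sel(A,x,y,z):
    m=(A[...,0]>x[0])&(A[...,0]<x[1])&(A[...,1]>y[0])&(A[...,1]<y[1])&(A[...,2]>z[0])&(A[...,2]<z[1]); return A[m]
for n,A in(("top",W),("side",S)):
    P=sel(A,(478,580),(-80,-25),(90,190)); 
    # tube surface : fit
    if len(P)>5:
        c=P.mean(0); d=np.linalg.svd(P-c)[2]; print(n,"tube",len(P),c.round(1),d[0].round(3),P.min(0).round(),P.max(0).round())
    P=sel(A,(350,480),(-140,30),(175,193)); r=cv2.minAreaRect(P[:,:2].astype(np.float32)); print(n,"hopper",len(P),r)
    P=sel(A,(400,640),(-400,-290),(57,72)); P=P; c=P.mean(0); d=np.linalg.svd(P-c)[2][0]; print(n,"rod",len(P),c.round(1),d.round(3)); t=(P-c)@d; print(t.min(),t.max())
    P=sel(A,(380,660),(-420,-270),(5,20)); r=cv2.minAreaRect(P[:,:2].astype(np.float32)); print(n,"cradle",len(P),r)
    P=sel(A,(440,620),(190,290),(6,18)); c=cv2.minEnclosingCircle(P[:,:2].astype(np.float32)); print(n,"foot",len(P),c)
    P=sel(A,(440,620),(190,290),(105,165)); print(n,"peg",len(P), P.min(0).round(),P.max(0).round(), P[P[:,0].argmin()].round(1))
p,Rm=now()
plan(p,Rm,[((330,-480,330),down(-60),6),((520,-50,340),down(-40),10)],8.7)
plan((520,-50,340),down(-40),[((490,370,300),down(-17),11)],8.7)
E
```

```text
top tube 348 [523.8 -53.2 138.6] [-0.972  0.146  0.183] [478. -78. 106.] [567. -27. 190.]
top hopper 2367 ((422.2959899902344, -41.08717346191406), (153.75799560546875, 123.2695083618164), 83.1830062866211)
top rod 361 [ 541.4 -344.1   62.3] [-0.973 -0.229 -0.015]
-76.56538152440325 128.9005970108616
top cradle 925 ((519.15283203125, -345.29083251953125), (273.8055725097656, 148.24365234375), 0.010453641414642334)
top foot 456 ((524.9921875, 240.81227111816406), 95.59007263183594)
top peg 94 [465. 235. 108.] [545. 257. 150.] [465.  253.7 149.6]
side tube 502 [518.6 -64.4 129.6] [ 0.952 -0.208 -0.226] [478. -79.  90.] [571. -26. 187.]
side hopper 1435 ((423.60711669921875, -46.23828887939453), (155.3825225830078, 122.68364715576172), 84.38874053955078)
side rod 522 [ 551.3 -348.8   61.8] [-0.974 -0.227 -0.004]
-69.60863857055622 106.09095344692021
side cradle 1427 ((527.2892456054688, -357.2072448730469), (209.70924377441406, 53.477935791015625), 13.408171653747559)
side foot 207 ((540.7662963867188, 236.53822326660156), 41.126426696777344)
side peg 79 [469. 228. 106.] [547. 252. 148.
[... 324 characters left out ...]
 -2.36 -0.1 0 0 -2; 8.7 4.14 -2.22 -0.1 0 0 -2; 8.7 4.22 -2.07 -0.1 0 0 -2; 8.7 4.29 -1.93 -0.1 0 0 -2; 8.7 4.35 -1.77 -0.1 0 0 -2; 8.7 4.41 -1.62 -0.1 0 0 -2; 8.7 4.46 -1.47 -0.1 0 0 -2
end [520.07232005 -50.16085611 340.22767072] [-2.84729906e+00 -1.32688963e+00 -3.32579148e-04]
11 8.7 2.75 -2.66 0.36 0 0 -2.09; 8.7 2.84 -2.56 0.36 0 0 -2.09; 8.7 2.94 -2.46 0.36 0 0 -2.09; 8.7 3.02 -2.35 0.36 0 0 -2.09; 8.7 3.11 -2.24 0.36 0 0 -2.09; 8.7 3.19 -2.12 0.36 0 0 -2.09; 8.7 3.26 -2 0.36 0 0 -2.09; 8.7 3.33 -1.88 0.36 0 0 -2.09; 8.7 3.4 -1.76 0.36 0 0 -2.09; 8.7 3.46 -1.63 0.36 0 0 -2.09; 8.7 3.52 -1.51 0.36 0 0 -2.09
end [489.9656455  369.97278523 300.4       ] [2.52555387 1.86847051 0.        ]
```

Call:
play_rows(plan="8.7 3.35 -1.3 -1.8 0 0 -2.6; 8.7 3.4 -1.15 -1.8 0 0 -2.6; 8.7 3.45 -1 -1.8 0 0 -2.6; 8.7 3.5 -0.85 -1.8 0 0 -2.6; 8.7 3.5 -0.7 -1.8 0 0 -2.6; 8.7 3.55 -0.5 -1.8 0 0 -2.6; 8.7 3.8 -2.8 -0.1 0 0 -2; 8.7 3.9 -2.65 -0.1 0 0 -2; 8.7 4 -2.5 -0.1 0 0 -2; 8.7 4.05 -2.35 -0.1 0 0 -2; 8.7 4.15 -2.2 -0.1 0 0 -2; 8.7 4.2 -2.05 -0.1 0 0 -2; 8.7 4.3 -1.9 -0.1 0 0 -2; 8.7 4.35 -1.75 -0.1 0 0 -2; 8.7 4.4 -1.6 -0.1 0 0 -2; 8.7 4.45 -1.45 -0.1 0 0 -2")

```text
t: 2.1
ee_pos: [521.0, -49.7, 340.5]
orientation: [-2.847, -1.327, 0.001]
ft_force: [0.3, -1.3, -0.4]
width: 86.8
```

Call:
play_rows(plan="8.7 2.75 -2.65 0.35 0 0 -2.1; 8.7 2.85 -2.55 0.35 0 0 -2.1; 8.7 2.95 -2.45 0.35 0 0 -2.1; 8.7 3 -2.35 0.35 0 0 -2.1; 8.7 3.1 -2.25 0.35 0 0 -2.1; 8.7 3.2 -2.1 0.35 0 0 -2.1; 8.7 3.25 -2 0.35 0 0 -2.1; 8.7 3.35 -1.9 0.35 0 0 -2.1; 8.7 3.4 -1.75 0.35 0 0 -2.1; 8.7 3.45 -1.65 0.35 0 0 -2.1; 8.7 3.5 -1.5 0.35 0 0 -2.1; 8.7 0 0 0 0 0 0")

```text
t: 3.6
ee_pos: [490.3, 370.2, 301.2]
orientation: [-2.522, -1.873, 0.002]
ft_force: [0.7, 0.2, -0.4]
width: 86.9
```

```bash
python3 - <<'E'
from h import *
import pickle
o=get_obs();print(o["t"],o["ee_pos"],o["orientation"])
w=get_image("wrist");pickle.dump(w,open("w1.pkl","wb"));save("w1",w["pixels"]);print(w["eye"],w["attitude"],w["fx"])
W=cloud(w)
def sel(A,x,y,z):
    m=(A[...,0]>x[0])&(A[...,0]<x[1])&(A[...,1]>y[0])&(A[...,1]<y[1])&(A[...,2]>z[0])&(A[...,2]<z[1]); return A[m]
for n,b in(("tag",((480,580),(350,450),(119,140))),("holder",((470,590),(330,460),(24,38))),("peg",((440,530),(220,280),(120,160))),("foot",((480,600),(180,300),(7,16)))):
    P=sel(W,*b); print(n,len(P))
    if len(P)>3:
        print(P.mean(0).round(1),P.min(0).round(),P.max(0).round(),cv2.minAreaRect(P[:,:2].astype(np.float32)),cv2.minEnclosingCircle(P[:,:2].astype(np.float32)))
E
```

```text
3.6 [490.33131532 370.24607814 301.16342487] [-2.52220761e+00 -1.87254377e+00  2.00294278e-03]
[513.56431688 446.44537879 463.29443272] [ 2.82054408 -0.41819021 -0.0634432 ] 296.70473168686465
tag 444
[531.  401.9 129.6] [519. 376. 119.] [543. 426. 132.] ((531.14404296875, 401.2160949707031), (49.68354034423828, 10.207202911376953), 71.67163848876953) ((531.30712890625, 401.1589660644531), 25.228708267211914)
holder 2019
[530.7 405.7  32.1] [490. 351.  25.] [574. 453.  37.] ((531.0778198242188, 401.11553955078125), (89.87572479248047, 60.01010513305664), 71.46160125732422) ((531.6307373046875, 401.71881103515625), 52.99617385864258)
peg 355
[497.4 250.7 142.2] [465. 241. 132.] [530. 259. 151.] ((497.333251953125, 249.65765380859375), (8.286376953125, 66.2535629272461), 79.18170166015625) ((497.18707275390625, 248.89303588867188), 33.1478385925293)
foot 1525
[539.9 245.6  11.9] [501. 202.   7.] [580. 281.  16.] ((539.9544067382812, 241.71803283691406), (78.01189422607422, 77.34500885009766), 76.2349624633789) ((540.4900512695312, 241.12965393066406), 39.88905334472656)
```

View pics/w1.png

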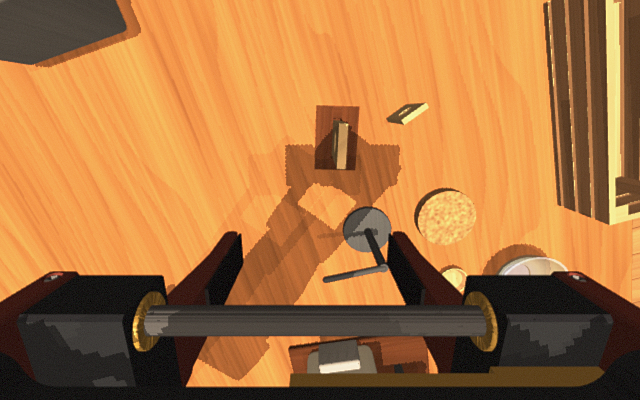

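The wrist view shows the tag (342,145) in its block, the small look-alike at (407,113), and the peg (355,273) with its post at (368,230). The measurements are clean: tag at (531, 401) with its x axis at −18.4°; post at (540, 241.5) with the peg's direction at 169.2°.

```bash
python3 - <<'E'
from h import *
p,Rm=now()
p,Rm=plan(p,Rm,[((531,401.3,190),down(-18.4),4),((531,401.3,101),down(-18.4),4)],7)
E
```

```text
8 7 1.07 0.74 2.78 -0.01 0.02 0.38; 7 1.08 0.73 2.78 -0.01 0.02 0.38; 7 1.08 0.72 2.78 -0.01 0.02 0.38; 7 1.08 0.71 2.78 -0.01 0.02 0.38; 7 0 0 2.23 0 0 0; 7 0 0 2.23 0 0 0; 7 0 0 2.23 0 0 0; 7 0 0 2.23 0 0 0
end [531.0319152  401.26669888 100.89419922] [-2.54821251e+00 -1.83734296e+00  1.16905347e-05]
```

Call:
play_rows(plan="7 1.08 0.74 2.78 0 0 0.4; 7 1.08 0.73 2.78 0 0 0.4; 7 1.08 0.72 2.78 0 0 0.4; 7 1.08 0.71 2.78 0 0 0.2; 5 0 0 2.2 0 0 0; 5 0 0 2.2 0 0 0; 5 0 0 2.2 0 0 0; 5 0 0 2.3 0 0 0; 5 0 0 0 0 0 0; 5 0 0 0 0 0 0")

```text
t: 4.9
ee_pos: [532.5, 400.4, 102.9]
orientation: [2.549, 1.837, 0.001]
ft_force: [0.8, 0.5, 0.4]
width: 50.0
```

Call:
play_rows(plan="0.5 0 0 0 0 0 0; 0.5 0 0 0 0 0 0; 0.5 0 0 0 0 0 0; 0.5 0 0 0 0 0 0; 0.5 0 0 0 0 0 0; 0.5 0 0 0 0 0 0; 0.5 0 0 0 0 0 0; 0.5 0 0 0 0 0 0")

```text
t: 5.9
ee_pos: [531.9, 400.9, 102.0]
orientation: [-2.548, -1.838, -0.0]
ft_force: [-0.8, 0.1, 1.7]
width: 10.0
```

```bash
python3 - <<'E'
from h import *
p,Rm=now()
p,Rm=plan(p,Rm,[((531.9,400.9,165),Rm,4),((438,330,165),down(-14),5),((435,261.5,165),down(-10.8),4)],.5)
E
```

```text
13 0.5 0 0 -1.57 0 0 0; 0.5 0 0 -1.57 0 0 0; 0.5 0 0 -1.57 0 0 0; 0.5 0 0 -1.57 0 0 0; 0.5 -1.94 -1.33 0 0 0 -0.88; 0.5 -1.92 -1.36 0 0 0 -0.88; 0.5 -1.89 -1.39 0 0 0 -0.88; 0.5 -1.87 -1.42 0 0 0 -0.88; 0.5 -1.85 -1.45 0 0 0 -0.88; 0.5 -1.68 0.34 0 0 0 -0.8; 0.5 -1.68 0.31 0 0 0 -0.8; 0.5 -1.69 0.29 0 0 0 -0.8; 0.5 -1.69 0.27 0 0 0 -0.8
end [435.01442713 261.5643056  164.8293981 ] [-2.42041667e+00 -2.00271849e+00 -1.49058758e-04]
```

Call:
play_rows(plan="0.5 0 0 -1.5 0 0 0; 0.5 0 0 -1.6 0 0 0; 0.5 0 0 -1.6 0 0 0; 0.5 0 0 -1.6 0 0 0; 0.5 -1.94 -1.33 0 0 0 -0.9; 0.5 -1.92 -1.36 0 0 0 -0.9; 0.5 -1.9 -1.39 0 0 0 -0.9; 0.5 -1.87 -1.42 0 0 0 -0.9; 0.5 -1.85 -1.45 0 0 0 -0.8; 0.5 -1.68 0.34 0 0 0 -0.8; 0.5 -1.68 0.31 0 0 0 -0.8; 0.5 -1.69 0.29 0 0 0 -0.8; 0.5 -1.69 0.27 0 0 0 -0.8; 0.5 0 0 0 0 0 0; 0.5 0 0 0 0 0 0; 0.5 0 0 0 0 0 0")

```text
t: 7.9
ee_pos: [435.2, 262.0, 165.2]
orientation: [-2.42, -2.003, -0.001]
ft_force: [-0.1, 0.9, -0.4]
width: 10.0
```

```bash
python3 - <<'E'
from h import *
import pickle
p,Rm=now();print(p,get_obs()["t"],get_obs()["width"])
s=get_image("side");pickle.dump(s,open("s2.pkl","wb"))
w=get_image("wrist");pickle.dump(w,open("w2.pkl","wb"))
a=cv2.resize(s["pixels"][110:210,250:370],None,fx=3.3,fy=3.3,interpolation=cv2.INTER_CUBIC)
b=cv2.resize(w["pixels"][50:380,150:520],None,fx=1,fy=1)
b=cv2.copyMakeBorder(b,0,0,0,0,0); a=cv2.resize(a,(396,330)); save("c2",np.hstack([a,b]))
W=cloud(w);m=(W[...,0]>450)&(W[...,0]<525)&(W[...,1]>220)&(W[...,1]<280)&(W[...,2]>128)&(W[...,2]<155);P=W[m]
print(len(P));
if len(P)>5: print(cv2.minAreaRect(P[:,:2].astype(np.float32)),P[P[:,0].argmin()],P.min(0),P.max(0))
S=cloud(s);m=(S[...,0]>415)&(S[...,0]<455)&(S[...,1]>225)&(S[...,1]<300)&(S[...,2]>60)&(S[...,2]<160);P=S[m];print(len(P));
if len(P): print(np.median(P,0),P.min(0),P.max(0))
E
```

```text
[435.20292995 262.02879628 165.19738755] 7.9 9.95718449537946
1007
((495.0581359863281, 249.6722412109375), (8.251971244812012, 61.327598571777344), 78.85008239746094) [464.80218308 254.73496123 147.64771659] [464.80218308 240.5850601  132.11945217] [524.96807802 258.61317014 150.48840255]
134
[436.78097082 238.31741221 117.32924895] [426.97269627 229.94208584  71.69834491] [445.9096157  283.62836707 159.85799202]
```

View pics/c2.png

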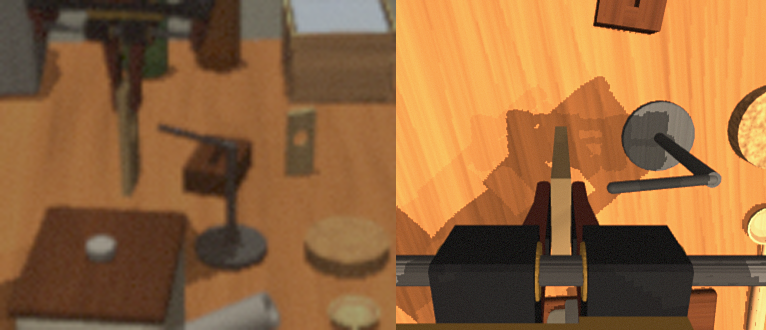

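The crop shows the tag gripped and hanging upright under the fingers (125,130), in line with the peg's tip (160,127). The numbers agree to within 1 mm, so I thread it 68 mm along tool +y and lower it 12 mm.

Call:
play_rows(plan="0.5 0 0.9 0 0 0 0; 0.5 0 0.9 0 0 0 0; 0.5 0 0.9 0 0 0 0; 0.5 0 0.9 0 0 0 0; 0.5 0 0.8 0 0 0 0; 0.5 0 0.8 0 0 0 0; 0.5 0 0.8 0 0 0 0; 0.5 0 0.8 0 0 0 0; 0.5 0 0 0 0 0 0; 0.5 0 0 0 0 0 0")

```text
t: 9.25
ee_pos: [501.6, 248.6, 164.9]
orientation: [-2.42, -2.003, 0.001]
ft_force: [-0.5, 0.1, -0.5]
width: 10.1
```

Call:
play_rows(plan="0.5 0 0 0.3 0 0 0; 0.5 0 0 0.3 0 0 0; 0.5 0 0 0.3 0 0 0; 0.5 0 0 0.2 0 0 0; 0.5 0 0 0.1 0 0 0; 0.5 0 0 0 0 0 0; 0.5 0 0 0 0 0 0; 0.5 0 0 0 0 0 0")

```text
t: 10.25
ee_pos: [501.9, 248.7, 153.1]
orientation: [2.42, 2.003, 0.0]
ft_force: [-0.6, -0.2, 0.7]
width: 10.0
```

Call:
play_rows(plan="2.2 0 0 0 0 0 0; 2.2 0 0 0 0 0 0; 2.2 0 0 0 0 0 0; 2.2 0 0 0 0 0 0; 2.2 0 0 -0.5 0 0 0; 2.2 0 0 -1 0 0 0; 2.2 0 0 -2 0 0 0; 2.2 0 0 -3 0 0 0; 5 0 0 -5 0 0 0; 5 0 0 -5 0 0 0; 5 0 0 0 0 0 0; 5 0 0 0 0 0 0")

```text
t: 11.75
ee_pos: [501.4, 248.5, 318.0]
orientation: [2.42, 2.003, 0.0]
ft_force: [-0.8, -0.3, -0.5]
width: 49.7
```

```bash
python3 - <<'E'
from h import *
import pickle
p,Rm=now();print(p,get_obs()["t"])
s=get_image("side")
a=cv2.resize(s["pixels"][110:210,250:370],None,fx=4,fy=4,interpolation=cv2.INTER_CUBIC); save("c3",a)
# move to over rod: centre estimate
D=pickle.load(open("d0.pkl","rb"))
p,Rm=plan(p,Rm,[((520,60,330),down(-30),7),((590,-290,330),down(-70),11),((590,-300,300),down(-76.8),2)],6)
E
```

```text
[501.41945059 248.45080587 317.98289036] 11.75
20 6 -2.59 0.76 -0.17 0 0 2.74; 6 -2.56 0.89 -0.17 0 0 2.74; 6 -2.51 1.01 -0.17 0 0 2.74; 6 -2.46 1.13 -0.17 0 0 2.74; 6 -2.4 1.24 -0.17 0 0 2.74; 6 -2.34 1.36 -0.17 0 0 2.74; 6 -2.27 1.47 -0.17 0 0 2.74; 6 -2.44 2.14 0 0 0 3.64; 6 -2.3 2.29 0 0 0 3.64; 6 -2.15 2.43 0 0 0 3.64; 6 -1.99 2.56 0 0 0 3.64; 6 -1.82 2.68 0 0 0 3.64; 6 -1.65 2.8 0 0 0 3.64; 6 -1.47 2.89 0 0 0 3.64; 6 -1.28 2.98 0 0 0 3.64; 6 -1.09 3.06 0 0 0 3.64; 6 -0.89 3.12 0 0 0 3.64; 6 -0.69 3.17 0 0 0 3.64; 6 -0.17 0.47 1.5 0 0 3.4; 6 -0.14 0.48 1.5 0 0 3.4
end [ 589.96933392 -299.96843515  299.90159564] [3.12075987e+00 3.60915937e-01 5.48717940e-05]
```

View pics/c3.png

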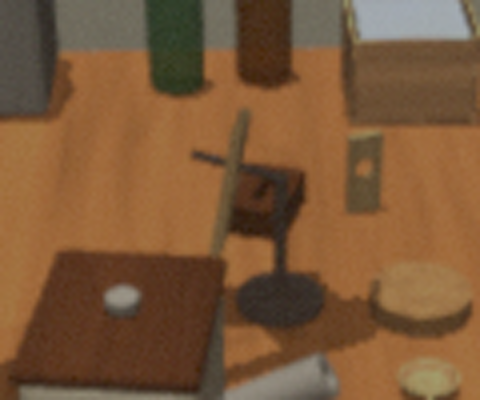

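The tag hangs on the peg, free of the fingers (crop (232,185)). Next is the rod.

```bash
python3 - <<'E'
from h import *
p,Rm=now()
p,Rm=plan(p,Rm,[((520,60,330),down(-30),7),((510,-270,320),down(-76.8),12)],6)
E
```

```text
19 6 -2.59 0.77 -0.18 -0.01 0.01 2.74; 6 -2.55 0.89 -0.18 -0.01 0.01 2.74; 6 -2.51 1.01 -0.18 -0.01 0.01 2.74; 6 -2.46 1.13 -0.18 -0.01 0.01 2.74; 6 -2.4 1.25 -0.18 -0.01 0.01 2.74; 6 -2.34 1.36 -0.18 -0.01 0.01 2.74; 6 -2.27 1.47 -0.18 -0.01 0.01 2.74; 6 -2.42 1.3 0.08 0 0 3.9; 6 -2.33 1.46 0.08 0 0 3.9; 6 -2.22 1.62 0.08 0 0 3.9; 6 -2.11 1.77 0.08 0 0 3.9; 6 -1.98 1.91 0.08 0 0 3.9; 6 -1.85 2.04 0.08 0 0 3.9; 6 -1.71 2.16 0.08 0 0 3.9; 6 -1.56 2.27 0.08 0 0 3.9; 6 -1.4 2.37 0.08 0 0 3.9; 6 -1.23 2.46 0.08 0 0 3.9; 6 -1.06 2.54 0.08 0 0 3.9; 6 -0.89 2.6 0.08 0 0 3.9
end [ 510.10317625 -270.13189764  320.15119221] [-3.12064420e+00 -3.61836392e-01 -1.50491127e-04]
```

Call:
play_rows(plan="6 -2.6 0.75 -0.2 0 0 2.75; 6 -2.55 0.9 -0.2 0 0 2.75; 6 -2.5 1 -0.2 0 0 2.75; 6 -2.45 1.15 -0.2 0 0 2.75; 6 -2.4 1.25 -0.2 0 0 2.75; 6 -2.35 1.35 -0.1 0 0 2.75; 6 -2.25 1.45 -0.1 0 0 2.75; 6 -2.4 1.3 0.1 0 0 3.9; 6 -2.35 1.45 0.1 0 0 3.9; 6 -2.2 1.6 0.1 0 0 3.9; 6 -2.1 1.75 0.1 0 0 3.9; 6 -2 1.9 0.1 0 0 3.9; 6 -1.85 2.05 0.1 0 0 3.9; 6 -1.7 2.15 0.1 0 0 3.9; 6 -1.55 2.25 0.1 0 0 3.9; 6 -1.4 2.35 0.1 0 0 3.9; 6 -1.25 2.45 0 0 0 3.9; 6 -1.05 2.55 0 0 0 3.9; 6 -0.9 2.6 0 0 0 3.9; 6 0 0 0 0 0 0")

```text
t: 14.3
ee_pos: [508.7, -269.5, 319.1]
orientation: [-3.119, -0.357, 0.004]
ft_force: [-0.2, -0.0, 0.3]
width: 60.0
```

```bash
python3 - <<'E'
from h import *
import pickle
o=get_obs();print(o["t"],o["ee_pos"],o["orientation"])
w=get_image("wrist");pickle.dump(w,open("w3.pkl","wb"));save("w3",w["pixels"]);print(w["eye"])
W=cloud(w)
def sel(A,x,y,z):
    m=(A[...,0]>x[0])&(A[...,0]<x[1])&(A[...,1]>y[0])&(A[...,1]<y[1])&(A[...,2]>z[0])&(A[...,2]<z[1]); return A[m]
for n,b in(("rod58+",((380,660),(-430,-270),(59,72))),("cradle",((380,660),(-430,-270),(9,15))),("rim top",((520,600),(-100,-20),(148,165))),("hopper",((330,480),(-160,50),(176,190)))):
    P=sel(W,*b); print(n,len(P))
    if len(P)>3: print(P.mean(0).round(1),P.min(0).round(),P.max(0).round(),cv2.minAreaRect(P[:,:2].astype(np.float32)))
E
```

```text
14.3 [ 508.66119159 -269.52963362  319.07866168] [-3.11944998 -0.35678449  0.00415031]
[ 586.34053776 -251.55622507  481.10544008]
rod58+ 1471
[ 556.9 -341.5   62.9] [ 455. -375.   59.] [ 619. -318.   68.] ((535.4076538085938, -347.6268005371094), (167.56585693359375, 27.67046546936035), 11.510909080505371)
cradle 2469
[ 530.7 -341.3   12. ] [ 419. -401.    9.] [ 632. -298.   15.] ((525.8628540039062, -349.39373779296875), (206.84371948242188, 60.100372314453125), 13.240131378173828)
rim top 273
[552.4 -59.2 150.8] [542. -72. 148.] [560. -45. 155.] ((550.5304565429688, -57.738948822021484), (27.22116470336914, 16.500436782836914), 82.27356719970703)
hopper 14092
[426.8 -44.4 185.9] [ 360. -125.  176.] [480.  41. 190.] ((424.568115234375, -41.95310974121094), (154.0697021484375, 123.52078247070312), 83.18700408935547)
```

View pics/w3.png

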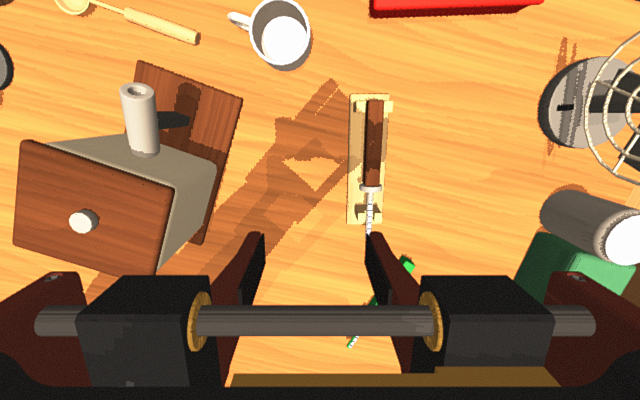

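The wrist view shows the rod in its cradle (372,140) with the collar at (370,187) and the tip down at (368,228). The tube is at (140,115) with its rim at (138,88). Next I fit the handle and the tube.

```bash
python3 - <<'E'
from h import *
import pickle
from scipy.optimize import least_squares
w=pickle.load(open("w3.pkl","rb")); W=cloud(w); hsv=cv2.cvtColor(w["pixels"],cv2.COLOR_RGB2HSV)
# handle: image box, high points, dark
m=np.zeros(W.shape[:2],bool); m[95:200,355:390]=1
m&=(W[...,2]>58)&(W[...,2]<68)&(hsv[...,2]<150)
P=W[m]; r=cv2.minAreaRect(P[:,:2].astype(np.float32)); print("handle",m.sum(),r,np.median(P,0),np.bincount(np.where(m)[0]).nonzero()[0][[0,-1]])
c=np.median(P,0); d=np.linalg.svd(P[:,:2]-P[:,:2].mean(0))[2][0]; d*=np.sign(-d[0]); t=(P[:,:2]-P[:,:2].mean(0))@d; n=np.array([-d[1],d[0]]); s=(P[:,:2]-P[:,:2].mean(0))@n
mid=P[:,:2].mean(0)+d*(np.percentile(t,.5)+np.percentile(t,99.5))/2+n*(np.percentile(s,1)+np.percentile(s,99))/2
print("dir",d,np.degrees(np.arctan2(d[1],d[0])),"len",np.ptp(t),"wid",np.ptp(s),"mid",mid)
m2=np.zeros(W.shape[:2],bool); m2[180:200,355:390]=1; m2&=(W[...,2]>55)&(W[...,2]<72)&(hsv[...,2]>=150)&(hsv[...,1]<90); Q=W[m2]
if len(Q): tt=(Q[:,:2]-mid)@d; print("collar along",np.percentile(tt,[2,50,98]), np.median(Q,0))
# tube
m=np.zeros(W.shape[:2],bool); m[78:160,115:165]=1; m&=(W[...,2]>75)&(hsv[...,1]<60)
m&=(W[...,0]>495)
T=W[m]; print("tube",len(T),T.min(0),T.max(0))
def ax(yaw,el): return np.array([np.cos(el)*np.cos(yaw),np.cos(el)*np.sin(yaw),np.sin(el)])
def f(v,T=T):
    a=ax(v[2],v[3]); o=np.array([540,v[0],v[1]]); q=T-o; rr=np.linalg.norm(q-np.outer(q@a,a),axis=1); return np.clip(rr-17,-8,8)
s=least_squares(f,[-57,130,np.radians(-7),np.radians(30)],loss="soft_l1"); v=s.x
a=ax(v[2],v[3]);o=np.array([540,v[0],v[1]]); k=np.abs(s.fun)<3; u=(T-o)@a
print("fit",v[:2],np.degrees(v[2:]),"inl",k.sum(),"rms",s.fun[k].std(),"umax",np.percentile(u[k],[98,99.5,100]))
mouth=o+a*np.percentile(u[k],99.5); print("mouth",mouth, "axis at z140:",o+a*(140-o[2])/a[2])
E
```

```text
handle 923 ((558.7442016601562, -341.59307861328125), (119.3088150024414, 22.191991806030273), 13.244104385375977) [ 555.71641542 -341.86499382   62.83408798] [100 186]
dir [-0.96586626 -0.25904126] -164.98681846539628 len 119.58253307123651 wid 24.192830331840526 mid [ 558.72829642 -340.92757737]
collar along [59.52320423 63.34017026 77.26036986] [ 496.88923448 -355.68002756   64.7392396 ]
tube 1901 [495.02425087 -75.19751029  75.98899738] [570.19391228 -38.85854633 155.08573458]
fit [-55.71501527 126.29590379] [-6.94529729 30.08584346] inl 1566 rms 0.7131436744702973 umax [26.86307641 27.41162515 28.28257688]
mouth [563.54455651 -58.58310809 140.0372682 ] axis at z140: [563.4807009  -58.57532948 140.        ]
```

```bash
python3 - <<'E'
from h import *
p,Rm=now()
p,Rm=plan(p,Rm,[((558.7,-341.4,150),down(-76.76),6),((558.7,-341.4,32),down(-76.76),6)],6)
E
```

```text
12 6 0.54 1.38 2.82 -0.02 0.02 -0.02; 6 0.54 1.38 2.82 -0.02 0.02 -0.02; 6 0.54 1.38 2.82 -0.02 0.02 -0.02; 6 0.54 1.38 2.82 -0.02 0.02 -0.02; 6 0.54 1.37 2.82 -0.02 0.02 -0.02; 6 0.53 1.37 2.82 -0.02 0.02 -0.02; 6 0 0 1.97 0 0 0; 6 0 0 1.97 0 0 0; 6 0 0 1.97 0 0 0; 6 0 0 1.97 0 0 0; 6 0 0 1.97 0 0 0; 6 0 0 1.97 0 0 0
end [ 558.74791769 -341.40565526   31.73119388] [-3.12036701e+00 -3.62654248e-01  1.60037001e-04]
```

Call:
play_rows(plan="6 0.54 1.38 2.82 0 0 0; 6 0.54 1.38 2.82 0 0 0; 6 0.54 1.38 2.82 0 0 0; 6 0.54 1.38 2.82 0 0 0; 6 0.54 1.37 2.82 0 0 0; 6 0.53 1.37 2.82 0 0 0; 6 0 0 1.95 0 0 0; 6 0 0 1.95 0 0 0; 6 0 0 1.95 0 0 0; 6 0 0 1.95 0 0 0; 6 0 0 1.95 0 0 0; 6 0 0 1.95 0 0 0; 6 0 0 0 0 0 0; 6 0 0 0 0 0 0; 6 0 0 0 0 0 0")

```text
t: 16.23
ee_pos: [560.4, -342.1, 35.6]
orientation: [3.12, 0.36, 0.002]
ft_force: [-0.3, 0.0, -0.6]
width: 60.0
```

```bash
python3 - <<'E'
from h import *
p,Rm=now(); print(p,np.degrees(np.arctan2(Rm[1,1],Rm[0,1])),Rm[:,2], Rm.T@(np.array([558.7,-341.4,32])-p))
E
```

```text
[ 560.35137194 -342.07896993   35.63755366] -76.84042364906631 [ 1.30838966e-03 -7.98342930e-04 -9.99998825e-01] [-1.4574007  -1.04100853  3.6348467 ]
```

Correct by the small remainder, then close.

Call:
play_rows(plan="6 -0.15 -0.1 0.35 0 0 0; 2 0 0 0 0 0 0; 1.5 0 0 0 0 0 0; 1.5 0 0 0 0 0 0; 1.5 0 0 0 0 0 0; 1.5 0 0 0 0 0 0; 1.5 0 0 0 0 0 0; 1.5 0 0 0 0 0 0; 1.5 0 0 0 0 0 0; 1.5 0 0 0 0 0 0")

```text
t: 17.48
ee_pos: [558.2, -341.2, 31.3]
orientation: [3.121, 0.36, 0.0]
ft_force: [-0.1, -0.0, 1.2]
width: 22.0
```

```bash
python3 - <<'E'
from h import *
p,Rm=now(); print(p,get_obs()["width"],np.degrees(np.arctan2(Rm[1,1],Rm[0,1])))
# rod centre in tool frame: rod at (558.7,-341.5,50), tool x=-rod x
off=Rm.T@(np.array([558.7,-341.5,50])-p); print("off",off)
# target: tube axis
y,e=np.radians(-6.95),np.radians(30); a=np.array([np.cos(e)*np.cos(y),np.cos(e)*np.sin(y),np.sin(e)]); M=np.array([563.5,-58.6,140.])
ty=-np.array([-np.sin(y),np.cos(y),0]); tz=np.cross(a,ty); Rt=np.column_stack([a,ty,tz]); print(Rt,np.linalg.det(Rt))
def tcp(d): return M+a*(68+d)-Rt@off   # d: collar-rim gap
np.savez("rod.npz",off=off,a=a,M=M,Rt=Rt)
for d in(110,0): print(d,tcp(d))
q=p+np.array([0,0,130])
p1,R1=plan(p,Rm,[(p+[0,0,150],Rm,5),((660,-250,270),down(-85),5),(tcp(110),Rt,9)],1.5)
E
```

```text
[ 558.18496051 -341.16464653   31.34599617] 21.969906543182145 -76.83520877695524
off [  0.42837642   0.44823217 -18.65382449]
[[ 0.85966196 -0.12100314  0.49632606]
 [-0.10479179 -0.99265212 -0.06050157]
 [ 0.5        -0.         -0.8660254 ]] 0.9999999999999999
110 [725.46418622 -77.89169545 212.6311259 ]
0 [630.90137093 -66.36459847 157.6311259 ]
19 1.5 0 0 -3 0 0 0; 1.5 0 0 -3 0 0 0; 1.5 0 0 -3 0 0 0; 1.5 0 0 -3 0 0 0; 1.5 0 0 -3 0 0 0; 1.5 2.4 -1.31 -1.77 0 0 1.63; 1.5 2.36 -1.38 -1.77 0 0 1.63; 1.5 2.32 -1.44 -1.77 0 0 1.63; 1.5 2.28 -1.51 -1.77 0 0 1.63; 1.5 2.23 -1.57 -1.77 0 0 1.63; 1.5 0.89 -1.84 0.64 -0.35 3.32 1.3; 1.5 0.81 -1.87 0.67 -0.35 3.32 1.3; 1.5 0.73 -1.89 0.71 -0.35 3.32 1.3; 1.5 0.64 -1.91 0.74 -0.35 3.32 1.3; 1.5 0.56 -1.93 0.76 -0.35 3.32 1.3; 1.5 0.47 -1.94 0.78 -0.35 3.32 1.3; 1.5 0.38 -1.96 0.79 -0.35 3.32 1.3; 1.5 0.29 -1.97 0.8 -0.35 3.32 1.3; 1.5 0.2 -1.98 0.8 -0.35 3.32 1.3
end [725.49868651 -77.75628429 212.43662059] [ 2.9985752  -0.18229307  0.80359077]
```

Call:
play_rows(plan="1.5 0 0 -3 0 0 0; 1.5 0 0 -3 0 0 0; 1.5 0 0 -3 0 0 0; 1.5 0 0 -3 0 0 0; 1.5 0 0 -3 0 0 0; 1.5 2.4 -1.3 -1.75 0 0 1.6; 1.5 2.35 -1.4 -1.75 0 0 1.6; 1.5 2.3 -1.45 -1.75 0 0 1.6; 1.5 2.3 -1.5 -1.75 0 0 1.6; 1.5 2.25 -1.55 -1.75 0 0 1.6; 1.5 0.9 -1.85 0.65 -0.35 3.3 1.3; 1.5 0.8 -1.85 0.65 -0.35 3.3 1.3; 1.5 0.75 -1.9 0.7 -0.35 3.3 1.3; 1.5 0.65 -1.9 0.75 -0.35 3.3 1.3; 1.5 0.55 -1.95 0.75 -0.35 3.3 1.3; 1.5 0.45 -1.95 0.8 -0.35 3.3 1.3; 1.5 0.4 -1.95 0.8 -0.35 3.3 1.3; 1.5 0.3 -1.95 0.8 -0.35 3.3 1.3; 1.5 0.2 -2 0.8 -0.35 3.4 1.3; 1.5 0 0 0 0 0 0")

```text
t: 19.98
ee_pos: [723.5, -75.8, 209.2]
orientation: [3.003, -0.176, 0.795]
ft_force: [-0.3, -1.1, -1.1]
width: 22.1
```

Call:
play_rows(plan="1.5 0 0 0 0 0 0; 1.5 0 0 0 0 0 0; 1.5 0 0 0 0 0 0")

```text
t: 20.35
ee_pos: [725.5, -78.1, 211.7]
orientation: [3.0, -0.179, 0.802]
ft_force: [-0.4, -0.7, -1.1]
width: 21.8
```

```bash
cat > chk.py <<'E'
from h import *
z=np.load("rod.npz"); off,a,M,Rt=z["off"],z["a"],z["M"],z["Rt"]
def rel(d):
    p,Rm=now(); t=M+a*(68+d)-Rt@off
    print("t",get_obs()["t"],"gap now",(p+Rm@off-M)@a-68,"shift cm",(Rm.T@(t-p)/10).round(2),"turn",np.degrees(R.from_matrix(Rm.T@Rt).as_rotvec()).round(2),get_obs()["ft_force"].round(1),get_obs()["width"])
E
python3 - <<'E'
from chk import *
import pickle
rel(110)
s=get_image("side");w=get_image("wrist");pickle.dump((s,w),open("s4.pkl","wb"))
A=cv2.resize(s["pixels"][150:270,230:400],None,fx=2.4,fy=2.4,interpolation=cv2.INTER_CUBIC);B=cv2.resize(w["pixels"],(460,288)); save("c4",np.hstack([A[:288,:],B]))
# rod axis from wrist depth / side depth
p,Rm=now(); c=p+Rm@off; tip=c-148*a
for n,I in(("side",s),("wrist",w)):
    W=cloud(I); q=W-c; u=-(q@a); v=q@(-Rt[:,1]); h=q@(-Rt[:,2])
    for lo,hi in((-55,-15),(15,55),(75,140),(75,105),(110,140)):
        m=(u>lo)&(u<hi)&(abs(v)<25)&(abs(h)<25); print(n,(lo,hi),m.sum(),"side(v) med/min/max",np.percentile(v[m],[50,3,97]).round(1) if m.sum() else "","h",np.percentile(h[m],[50,3,97]).round(1) if m.sum() else "")
    m=(u>100)&(u<170)&(abs(v)<20)&(abs(h)<20); print(n,"tip u",np.percentile(u[m],99) if m.sum() else None)
E
```

```text
t 20.35 gap now 109.66060684036265 shift cm [ 0.04 -0.02 -0.08] turn [-0.01  0.06  0.1 ] [-0.4 -0.7 -1.1] 21.778197294620686
side (-55, -15) 197 side(v) med/min/max [-11.6 -15.    5.1] h [  5.  -11.6  12.7]
side (15, 55) 159 side(v) med/min/max [-12.3 -15.1  -2.6] h [  3.4 -11.7  12.6]
side (75, 140) 93 side(v) med/min/max [-5.3 -8.4  0.1] h [ 1.3 -4.7  4.9]
side (75, 105) 44 side(v) med/min/max [-5.3 -8.6 -0.9] h [ 1.6 -4.2  5.1]
side (110, 140) 42 side(v) med/min/max [-5.2 -7.6  1. ] h [ 1.2 -5.   4.6]
side tip u 143.93129273655805
wrist (-55, -15) 3781 side(v) med/min/max [ 1.  -9.3 11.1] h [13.  10.9 14.1]
wrist (15, 55) 1241 side(v) med/min/max [ 0.4 -9.5 10.8] h [13.  10.9 14. ]
wrist (75, 140) 0 side(v) med/min/max  h 
wrist (75, 105) 0 side(v) med/min/max  h 
wrist (110, 140) 0 side(v) med/min/max  h 
wrist tip u None
```

View pics/c4.png

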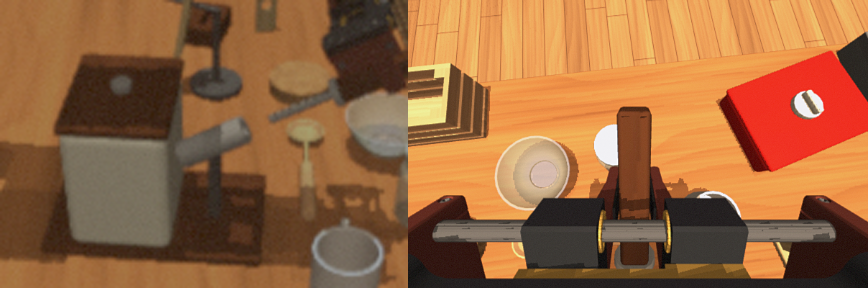

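The rod is in line with the tube, its tip (270,118) just outside the rim (243,130). Offsets are within about 1 mm, so I insert it along tool −x.

Call:
play_rows(plan="1.5 -0.4 0 -0.05 0 0 0; 1.5 -0.8 0 0 0 0 0; 1.5 -0.8 0 0 0 0 0; 1.5 -0.8 0 0 0 0 0; 1.5 -0.8 0 0 0 0 0; 1.5 -0.8 0 0 0 0 0; 1.5 -0.8 0 0 0 0 0; 1.5 -0.8 0 0 0 0 0; 1.5 -0.8 0 0 0 0 0; 1.5 -0.8 0 0 0 0 0; 1.5 -0.8 0 0 0 0 0; 1.5 -0.8 0 0 0 0 0; 1.5 -0.4 0 0 0 0 0; 1.5 -0.2 0 0 0 0 0; 1.5 0 0 0 0 0 0; 1.5 0 0 0 0 0 0")

```text
t: 22.45
ee_pos: [641.0, -67.4, 163.0]
orientation: [3.0, -0.178, 0.802]
ft_force: [-0.0, 0.6, -1.1]
width: 21.7
```

```bash
python3 -c "
from chk import *
rel(0)"
```

```text
t 22.45 gap now 11.529027241265695 shift cm [-1.15  0.02 -0.04] turn [-0.04  0.06  0.13] [-0.   0.6 -1.1] 21.72583648222598
```

Call:
play_rows(plan="1.5 -0.4 0 0 0 0 0; 1.5 -0.3 0 0 0 0 0; 1.5 -0.2 0 0 0 0 0; 1.5 -0.1 0 0 0 0 0; 1.5 -0.1 0 0 0 0 0; 1.5 0 0 0 0 0 0; 1.5 0 0 0 0 0 0")

```text
t: 23.32
ee_pos: [631.3, -66.2, 157.4]
orientation: [3.0, -0.179, 0.802]
ft_force: [-0.4, 0.5, -1.5]
width: 21.4
```

Call:
play_rows(plan="1.5 -0.1 0 0 0 0 0; 1.5 -0.1 0 0 0 0 0; 1.5 0 0 0 0 0 0; 1.5 0 0 0 0 0 0")

```text
t: 23.82
ee_pos: [630.1, -66.1, 156.8]
orientation: [2.999, -0.178, 0.803]
ft_force: [3.1, -0.2, -0.5]
width: 21.6
```

```bash
python3 -c "
from chk import *
rel(0)"
```

```text
t 23.825 gap now -1.1876457199436459 shift cm [ 0.12  0.02 -0.03] turn [-0.04  0.02  0.13] [ 3.1 -0.2 -0.5] 21.642872659631745
```

Call:
play_rows(plan="1.5 -0.1 0 0 0 0 0; 1.5 -0.1 0 0 0 0 0; 1.5 0 0 0 0 0 0; 1.5 0 0 0 0 0 0")

```text
t: 24.32
ee_pos: [630.0, -66.1, 157.0]
orientation: [2.998, -0.179, 0.809]
ft_force: [5.7, -0.7, 2.6]
width: 21.9
```

```bash
python3 - <<'E'
from chk import *
rel(0)
s=get_image("side")
save("c5",cv2.resize(s["pixels"][170:250,270:380],None,fx=5,fy=5,interpolation=cv2.INTER_CUBIC))
E
```

```text
t 24.325 gap now -1.204255832515031 shift cm [ 0.11  0.01 -0.01] turn [-0.03 -0.2   0.12] [ 5.7 -0.7  2.6] 21.90205637265942
```

View pics/c5.png

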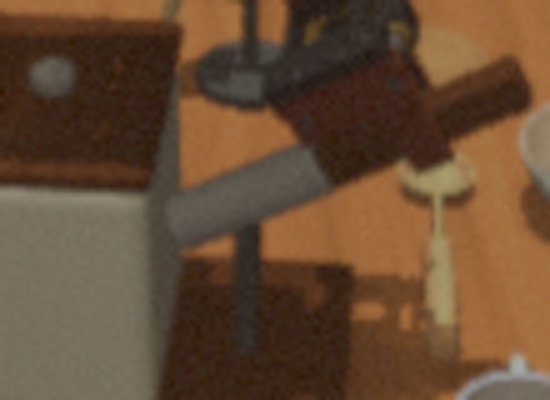

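The collar is seated: the advance stalled, the force rose to about 6 N along the bore, and no gap shows at the rim (325,170). Now I pull it out, level it and raise it.

Call:
play_rows(plan="1.5 0.3 0 0 0 0 0; 1.5 0.6 0 0 0 0 0; 1.5 0.9 0 0 0 0 0; 1.5 0.9 0 0 0 0 0; 1.5 0.9 0 0 0 0 0; 1.5 0.9 0 0 0 0 0; 1.5 0.9 0 0 0 0 0; 1.5 0.9 0 0 0 0 0; 1.5 0.9 0 0 0 0 0; 1.5 0.9 0 0 0 0 0; 1.5 0.9 0 0 0 0 0; 1.5 0.9 0 0 0 0 0; 1.5 0.9 0 0 0 0 0; 1.5 0.9 0 0 0 0 0; 1.5 0.6 0 0 0 0 0; 1.5 0.3 0 0 0 0 0")

```text
t: 26.38
ee_pos: [736.5, -78.8, 218.4]
orientation: [3.0, -0.178, 0.802]
ft_force: [-0.8, 0.2, -1.1]
width: 21.7
```

Call:
play_rows(plan="1.5 0 0 -1.5 0 0 0; 1.5 0 0 -1.5 0 0 0; 1.5 0 0 -1.5 0 -3 0; 1.5 0 0 -1.5 0 -3 0; 1.5 0 0 -1 0 -3 0; 1.5 0 0 -1 0 -3 0; 1.5 0 0 0 0 -3 0; 1.5 0 0 0 0 -3 0; 1.5 0 0 0 0 -3 0; 1.5 0 0 0 0 -3 0; 1.5 0 0 0 0 -3 0; 1.5 0 0 0 0 -3 0; 1.5 0 0 0 0 0 0; 1.5 0 0 0 0 0 0; 1.5 0 0 0 0 0 0; 1.5 0 0 0 0 0 0")

```text
t: 28.38
ee_pos: [699.4, -74.3, 289.3]
orientation: [3.136, -0.187, -0.002]
ft_force: [-0.2, -0.1, -1.6]
width: 22.2
```

```bash
python3 - <<'E'
from chk import *
p,Rm=now(); o=get_obs(); print(o["t"],p,"tool z",Rm[:,2].round(4),o["ft_force"].round(1),o["width"])
s=get_image("side");w=get_image("wrist")
S=cloud(s);c=p+Rm@off
q=(S-c)@Rm
for lo,hi in((15,55),(75,145),(-55,-15)):
    m=(-q[...,0]>lo)&(-q[...,0]<hi)&(abs(q[...,1])<25)&(abs(q[...,2])<25); Q=q[m]; print((lo,hi),m.sum(),np.median(Q,0).round(1), np.polyfit(-Q[:,0],-Q[:,2],1).round(3))
W=cloud(w); q=(W-c)@Rm; m=(abs(q[...,0])<60)&(abs(q[...,1])<9)&(-q[...,2]>8)&(-q[...,2]<20)&(abs(q[...,0])>25); Q=q[m]; print("handle top: pitch deg",np.degrees(np.arctan(np.polyfit(-Q[:,0],-Q[:,2],1)[0])),"roll",np.degrees(np.arctan(np.polyfit(Q[:,1],-Q[:,2],1)[0])),np.median(-Q[:,2]))
A=cv2.resize(s["pixels"][90:290,230:450],None,fx=2,fy=2,interpolation=cv2.INTER_CUBIC);B=cv2.resize(w["pixels"],(360,225)); B=cv2.copyMakeBorder(B,0,175,0,0,0); save("c6",np.hstack([A,B]))
E
```

```text
28.375 [699.38887844 -74.26795717 289.30146669] tool z [-1.1e-03 -4.0e-04 -1.0e+00] [-0.2 -0.1 -1.6] 22.215950104688403
(15, 55) 199 [-34.4  11.8  -4.9] [0.03  2.132]
(75, 145) 123 [-111.8    4.9   -1.9] [-0.002  1.475]
(-55, -15) 206 [35.9 11.6 -4.8] [0.019 4.03 ]
handle top: pitch deg -0.012635568556666409 roll -0.5989904329689281 13.002215379666191
```

View pics/c6.png

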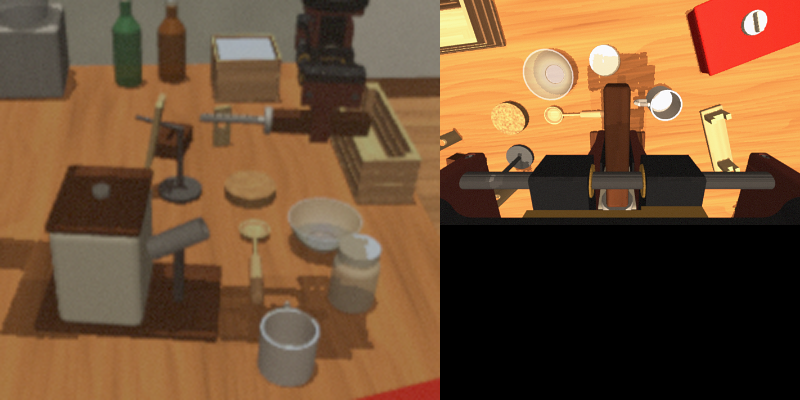

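The final view shows the rod level in the gripper (235–370,120), clear of everything. The tag is still on the peg (155,130) and the bystanders are in place. I'm handing the job in.

```bash
python3 -c "
from workcell import *
print(close_job())"
```

```text
the job is handed in; nothing more can be done
None
```

The job is done and handed in at about 28.5 s of the 61 s allowed; the hand-in gives no verdict.

- **Tag:** I took the larger tag out of its block, threaded it onto the peg and let go. It was still hanging there in the last picture, leaning slightly.
- **Gauge rod:** I pushed the brown rod into the tube until the advance stalled, with about 6 N of push and no gap visible at the rim. The stop came about 1 mm past the computed depth, which is within the camera's 2 mm calibration. I then pulled it right out.
- **Final hold:** The gripper holds the rod about 308 mm above the bench, touching nothing else. The handle measured level (pitch 0.0°, roll −0.6°).
- **Scale side:** I did not see the scale itself in the last picture. It was up at the start, the rod did not turn in the gripper, and the tool ended pointing straight down again, so it should still be up.
- **Other things:** The cup, bowl, spoon, sugar jar and coasters looked undisturbed in the last picture; I did not measure them again. No check failed.

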